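# Gather the star knobs in the carousel's catch drawer

## Robot

A 6-joint arm with a two-finger parallel gripper is mounted at the origin on a cart in front of the work surface, level with it; the furniture and walls round the work are solid. World frame = base frame: x ahead of the robot, y to its left, z up, the work surface at z = 0. Lengths are in m, angles in rad, forces in N, time in s.
With the tool pointing down it reaches from about 0.3 to 0.85 m from the base axis. Payload 4.2 kg.
Tool frame: the origin (TCP) lies on the centre line of the jaws, within the pads' length; the fingertips stand 25 mm ahead of it and the grasp point (between the pads) lies 6 mm ahead of it; z points along the fingers, y is the line along which they close (so a half turn about z gives the same grasp; the last joint's range is limited). The gripper opens to 91 mm and grips with 3 to 60 N. Pads are 32 mm wide; open, the fingers measure 118 mm over their backs; the gripper's body (76 mm by 178 mm) begins 60 mm behind the grasp point.
Start: joints at [1.207, 0.32, 1.565, -0, 1.257, -0.02], TCP at [0.194, 0.541, 0.239] pointing down, gripper open.
Joint ranges: [-3.11, 3.11], [-0.84, 2.01], [0.21, 2.61], [-1.34, 4.49], [0.05, 2.63], [-2.56, 2.56]. Speed limits (rad/s): [2.57, 2.57, 3.14, 3.14, 3.14, 3.14].

## Interface

Orientations are given as a unit quaternion [w, x, y, z].
In Python, from cell import ctrl gives the robot as it stands.
- The arm moves only by the tool jog_arm, never from a script. Its argument "increments" is a list of rows, each a list of 4 numbers: the shift along the tool's x, y, z in m, then the turn about the tool's z in rad. A call has 1 to 20 rows; each row shifts and turns the commanded pose from where the row before left it, along the tool's axes as they then stand; what a row does not reach is not made up. A row lasts 1/8 s, in which the tool goes at most 62.5 mm and 10.7 degrees, less where a joint would pass 70% of its speed; a pose out of reach is approached as far as the arm can. A call is refused whole if a number of a shift passes 0.0625 or a number of a turn 0.188, either way. A call with a gripper value outside its range is refused whole. "jaw" is the opening in per cent of the stroke, from 0 (shut) to 100 (fully open), set as the call begins (left out, the last holds). The fingers move at their own pace and stop on an object; "newtons" is the grip in N (left out, the last holds). Time passes only in rows, so rows that do not move let the fingers close. It gives the time, the measured TCP pose, the force, the opening and the grip force at its end, in the units of the state.
- ctrl.get_obs(): the state, without advancing time (a new reading comes with each control period).
- ctrl.grab_frame(name): name is "scene" or "side" or "wrist"; returns a dict with "image" (420x560x3 uint8, blue, green, red), "fx", "fy", "cx", "cy" (pixels), "dist" ([k1, k2, p1, p2, k3] as OpenCV has them; the pictures are not rectified), "position" and "orientation" of the camera in the world; the wrist camera has in their place "mount" (4x4, takes a point from camera to tool coordinates, whose origin is the TCP and whose axes are the flange's). Camera axes: x right, y down, z forward; pixel columns grow to the right and rows downward; lengths in m; the calibration is good to about 2 mm. A picture is of the moment at which its call begins: read the wrist's pose just before it. There is no depth.
- ctrl.finish_job(): hands the job in; it is judged then, once.
Trained networks look in the newest picture that a camera, given by its name, has taken for a name from the list of things; names that differ only in an ending like _2 or _b are one class to them, and where a whole thing is asked for, a point or a joint stands for the part that bears it (a point fixed in the world has none). Each returns a list of dicts, best first, with "confidence" (0 to 1); they miss things now and then, are a little off and sometimes report something else, mostly with a low value. They report only what shows in the picture. A call takes as long as a camera call. They do not tell look-alikes from the thing itself.
- ctrl.find_in(label, camera): "at" ([row, column] in pixels, amid what is visible of it).
- ctrl.mark_of(label, camera): "at" ([row, column] in pixels: a listed point, or the origin of a listed thing).
The state is a dict: "clock": time; "joint_pos": joint angles; "qvel": joint speeds; "joint_torque": joint torques, N m; "tcp_pos": TCP position; "tcp_rot": TCP orientation; "force": force on the tool from outside, world axes, zero at the start; "ft_torque": the same for the moment, N m; "grip_width": opening from 0.0 (shut) to 1.0 (fully open); "finger_force": force on a finger pad.
Only numpy, scipy, OpenCV 4.12 (cv2) and the standard library are available. Lean on these libraries where they do the work, as an engineer would, in place of code of your own. Each camera call takes 0.05 s, during which the arm holds its last target. There are 200 camera calls.

## Task

Get all the star knobs together in the catch drawer of the parts carousel. Pull the drawer out to its stop first; put in the star knob that was left standing on the table behind the carousel, and tip out the ones in the carousel: turn it by its top knob until a compartment with a star knob faces the spout, lift the rear handle until the star knob slides out into the drawer, and let the carousel down again. The blade flanges stay in the carousel; leave it sitting level, the drawer fully out, and the other things on the table where they are.

Things in the scene. Friction and masses are not known exactly. Their poses are not given: they have to be found in the camera images.
- carousel_cabinet: grey sheet-steel cabinet of the parts carousel, 280 x 280 x 88 mm, fixed to the table. Origin: centre of its underside. -x is its front, where the catch drawer pulls out and the spout is; z up. The carousel on top is a drum that turns about the vertical axis through this origin, inside a fixed round guard (268 mm in diameter, 98 to 178 mm above the table) that is open only at the spout.
- drum (a joint): angle of the drum, rad, counter-clockwise from above; turns without end, 0.2 N m friction, stays put. Drum: 252 mm in diameter, flat floor 106 mm above the table, six 60 degree compartments between thin radial walls (hub 52 mm), clear cover on top to 180 mm. At every multiple of pi/3 a compartment faces the spout squarely; starts near 0.52, a wall facing it.
- drum_knob (a point): middle of the round black hand knob on the drum's axis, 205 mm above the table: 49 mm in diameter, 26 mm high (192 to 218 mm above the table). Turns the drum; grip it from above at any yaw. The frame turns with the drum.
- tip (a joint): tipping angle of the carousel, rad: 0 = level on the cabinet, stop at 0.65. Hinge pin: horizontal, along the cabinet's y axis, 138 mm in front of its origin, 95 mm above the table; the rear rises. Falls back by its weight, damped, when let go; lifting takes about 10 N at the handle.
- tip_handle (a point): middle of the rear handle's black grip: a round bar 14 mm thick, 80 mm long, along the cabinet's y axis; level, it is 190 mm behind the origin (+x), 142 mm above the table, 56 mm behind the guard. It swings round the hinge pin at 331 mm radius (0.6 rad: 177 mm up, 84 mm forward). Pinch it from above, fingers closing along the cabinet's x axis; it can turn between the fingers.
- catch_drawer (a joint): how far the catch drawer is pulled out, m: 0 = shut, 0.12 = at its stop (2 N of friction).
- drawer_pull (a point): middle of the round black pull on the drawer's front: 32 mm in diameter, 23 mm thick, axis along the cabinet's x; shut, it is 200 mm in front of the origin, 56 mm above the table, 44 mm off the front plate. The spout above reaches 156 mm in front of the origin, 100 to 134 mm above the table. Grip from above, fingers closing along the cabinet's y axis.
- tray_floor (a point): centre of the catch drawer's inner floor (186 mm along x, 254 mm along y, walls 45 mm high, front plate 67 mm above it), on the drawer; axes as the cabinet's.
- star_knob_a: star knob: black five-lobed plastic head 48 mm across, 20 mm high, then a collar 20 mm thick up to 32 mm, then a steel stud 10 mm thick up to 62 mm; 0.05 kg. Stands stud up in a compartment of the drum at the start. Origin: centre of the head's flat face; z along the stud. Belongs in the catch drawer. May be absent (None).
- star_knob_b: star knob: black five-lobed plastic head 48 mm across, 20 mm high, then a collar 20 mm thick up to 32 mm, then a steel stud 10 mm thick up to 62 mm; 0.05 kg. Stands stud up in a compartment of the drum at the start. Origin: centre of the head's flat face; z along the stud. Belongs in the catch drawer. May be absent (None).
- star_knob_c: star knob: black five-lobed plastic head 48 mm across, 20 mm high, then a collar 20 mm thick up to 32 mm, then a steel stud 10 mm thick up to 62 mm; 0.05 kg. Stands stud up in a compartment of the drum at the start. Origin: centre of the head's flat face; z along the stud. Belongs in the catch drawer. May be absent (None).
- flange_a: steel blade flange: flat disc of 66 mm diameter, 13 mm thick, with a hole; 0.18 kg. Lies flat in one compartment of the drum. Origin: centre of its underside. Has to stay in the drum. May be absent (None).
- flange_b: steel blade flange: flat disc of 66 mm diameter, 13 mm thick, with a hole; 0.18 kg. Lies flat in one compartment of the drum. Origin: centre of its underside. Has to stay in the drum. May be absent (None).
- flange_c: steel blade flange: flat disc of 66 mm diameter, 13 mm thick, with a hole; 0.18 kg. Lies flat in one compartment of the drum. Origin: centre of its underside. Has to stay in the drum. May be absent (None).
- tape_measure: yellow tape measure, 62 x 82 x 36 mm, lying on the table; leave it alone. Origin: underside.
- caliper: steel caliper, 78 x 220 x 9 mm, lying on the table; leave it alone. Origin: underside.
- screw_jar: jar with a black lid, 61 mm in diameter, 86 mm high, standing on the table; leave it alone. Origin: centre of its underside.
- spout (a point): middle of the spout's floor edge, 130 mm in front of the cabinet's origin (its -x), 104 mm above the table when level. The opening is 117 mm wide and 70 mm high. A piece can leave only here, from the compartment that faces it (6 degrees off still works). The floor is slippery: pieces start to slide at 0.25 to 0.35 rad of tip and are out after 1 to 2 s at 0.6 rad.
- star_knob_d: a fourth star knob of the same shape and size, always there, standing stud up on the table behind the carousel, between it and the blue drawer cabinet (200 mm high). Origin and axes as the others. Can be gripped by its stud. Belongs in the catch drawer too. Beyond it to the right (y below -0.4) the saw's overarm tube hangs over the table: do not raise the arm there.
There are look-alikes about, which are no part of the job. What is shaped like the star_knob_d but green or turquoise is not meant.

How it is judged:
On the way:
1. the catch drawer is pulled out to its stop (110 mm or more) (value of joint catch_drawer above 0.11 m), for 0.2 s.
At the end, for the whole second after the job is handed in: Every star knob lies at rest inside the catch drawer, which is out by at least 110 mm of its 120 mm; every blade flange is in the carousel, which sits level (tipped by less than 0.04 rad) and does not turn (value of joint catch_drawer above 0.11 m and value of joint tip below 0.04 rad and velocity of joint drum between -0.05 and 0.05 rad/s and x of star_knob_a in the frame of tray_floor between -0.11 and 0.11 m and y of star_knob_a in the frame of tray_floor between -0.135 and 0.135 m and z of star_knob_a in the frame of tray_floor between -0.01 and 0.065 m and linear speed of each of star_knob_a, star_knob_b, star_knob_c, star_knob_d below 0.03 m/s and x of star_knob_b in the frame of tray_floor between -0.11 and 0.11 m and y of star_knob_b in the frame of tray_floor between -0.135 and 0.135 m and z of star_knob_b in the frame of tray_floor between -0.01 and 0.065 m and x of star_knob_c in the frame of tray_floor between -0.11 and 0.11 m and y of star_knob_c in the frame of tray_floor between -0.135 and 0.135 m and z of star_knob_c in the frame of tray_floor between -0.01 and 0.065 m and x of star_knob_d in the frame of tray_floor between -0.11 and 0.11 m and y of star_knob_d in the frame of tray_floor between -0.135 and 0.135 m and z of star_knob_d in the frame of tray_floor between -0.01 and 0.065 m and horizontal distance between each of flange_a, flange_b, flange_c and drum_knob below 0.115 m and height (world z) of each of flange_a, flange_b, flange_c above 0.09 m); the robot touches nothing.
It fails at once if a blade flange falls out of the carousel (height (world z) of any of flange_a, flange_b, flange_c below 0.085 m).
It fails at once if the tape measure, the caliper or the screw jar is moved by more than 3 cm (distance of any of tape_measure, caliper, screw_jar from where it was at the start of the episode above 0.03 m).
Of star_knob_a, star_knob_b, star_knob_c only 2 to 3 are there at a start; the rules pass over those that are not, and their reading is None.
Of flange_a, flange_b, flange_c only 2 to 3 are there at a start; the rules pass over those that are not, and their reading is None.
At some moment in a run one of star_knob_a, star_knob_b, star_knob_c, star_knob_d may be knocked a few centimetres aside while the robot is not near it.
Once in a run the grip may slacken for a moment while it holds something.
It also fails if it takes over 210 s, if anything falls off the work surface, if the arm or the gripper's body presses on something with over 40 N, if the wrist force passes 120 N, or if a joint passes its speed limit or range.

## Working session

There is one attempt and no reset: what is moved stays moved. The work goes in short steps, Python scripts to look and compute and a tool call to move; the robot and the scene stay as the last step left them, time stands still between calls to the robot, and variables do not carry over. Pictures are saved under pics/ and viewed, at most 15 in all, crops included, and the job is handed in when it is done.

Besides the shell and the picture viewer there is one more tool, called after "Request:" as name(argument=value, ...) on one line, values as JSON. jog_arm: Moves the arm, as the interface text tells. Its arguments: {"type":"object","properties":{"increments":{"type":"array"},"jaw":{"type":"number"},"newtons":{"type":"number"}},"required":["increments"]}

```bash
mkdir -p pics; ls
cat > h.py <<'E'
import numpy as np,cv2
from scipy.spatial.transform import Rotation as R
from cell import ctrl
def q2R(q): return R.from_quat([q[1],q[2],q[3],q[0]]).as_matrix()
def campose(f,obs=None):
    if 'mount' in f:
        T=np.eye(4);T[:3,:3]=q2R(obs['tcp_rot']);T[:3,3]=obs['tcp_pos'];T=T@np.array(f['mount']);return T[:3,:3],T[:3,3]
    return q2R(f['orientation']),np.array(f['position'])
def K(f): return np.array([[f['fx'],0,f['cx']],[0,f['fy'],f['cy']],[0,0,1.]])
def ray(f,rc,obs=None):
    Rm,p=campose(f,obs)
    u=cv2.undistortPoints(np.array([[[rc[1],rc[0]]]],float),K(f),np.array(f['dist'],float))[0,0]
    return p,Rm@np.array([u[0],u[1],1.])
def atz(f,rc,z,obs=None):
    p,d=ray(f,rc,obs);return p+d*(z-p[2])/d[2]
def tri(rays):
    A=np.zeros((3,3));b=np.zeros(3)
    for p,d in rays:
        d=d/np.linalg.norm(d);M=np.eye(3)-np.outer(d,d);A+=M;b+=M@p
    return np.linalg.solve(A,b)
def proj(f,X,obs=None):
    Rm,p=campose(f,obs)
    r,_=cv2.projectPoints(np.array(X,float).reshape(-1,3),cv2.Rodrigues(Rm.T)[0],-Rm.T@p,K(f),np.array(f['dist'],float));return r[:,0,::-1]
def grab(n,save=None):
    o=ctrl.get_obs();f=ctrl.grab_frame(n)
    if save: cv2.imwrite('pics/'+save,f['image'])
    return f,o
E
python3 - <<'E'
from h import *
np.set_printoptions(precision=3,suppress=True)
L=['drum_knob','tip_handle','drawer_pull','tray_floor','spout','star_knob_a','flange_a','tape_measure','caliper','screw_jar','carousel_cabinet']
for c in('scene','side','wrist'):
    f,o=grab(c,c+'0.png');print(c,campose(f,o)[1],campose(f,o)[0][:,2])
    for l in L:
        print(l,[(np.round(d['at']).astype(int).tolist(),round(d['confidence'],2)) for d in ctrl.mark_of(l,c)][:7])
print(o)
E
```

```text
pics
scene [ 0.218 -0.632  1.002] [ 0.344  0.565 -0.75 ]
drum_knob [([202, 240], 0.73)]
tip_handle [([277, 280], 0.92), ([342, 320], 0.39)]
drawer_pull []
tray_floor []
spout []
star_knob_a [([347, 316], 0.85), ([370, 280], 0.81), ([341, 253], 0.72)]
flange_a []
tape_measure [([158, 275], 0.94)]
caliper []
screw_jar []
carousel_cabinet [([256, 246], 0.85)]
side [1.042 0.52  1.123] [-0.385 -0.431 -0.816]
drum_knob [([186, 306], 0.73)]
tip_handle [([165, 264], 0.78)]
drawer_pull [([257, 357], 0.93)]
tray_floor []
spout [([235, 344], 0.58)]
star_knob_a [([168, 279], 0.52), ([172, 235], 0.49), ([156, 258], 0.45), ([336, 286], 0.25)]
flange_a [([349, 309], 0.6), ([222, 287], 0.54), ([230, 317], 0.38)]
tape_measure [([350, 309], 0.79)]
caliper []
screw_jar [([336, 286], 0.69)]
carousel_cabinet [([227, 306], 0.82)]
wrist [0.128 0.564 0.384] [ 0.234 -0.083 -0.969]
drum_knob []
tip_handle []
drawer_pull []
tray_floor []
spout []
star_knob_a []
flange_a []
tape_measure []
caliper []
screw_jar []
carousel_cabinet []
{'clock': 1.2, 'joint_pos': array([ 1.207,  0.32 ,  1.564, -0.   ,  1.257, -0.02 ]), 'qvel': array([ 0.001,  0.001, -0.001,  0.   , -0.   ,  0.   ]), 'joint_torque': array([ -0.002, -41.235, -23.223,   0.073,   0.038,   0.   ]), 'tcp_pos': array([0.194, 0.541, 0.239]), 'tcp_rot': array([0.   , 0.171, 0.985, 0.   ]), 'force': array([ 0.416, -0.27 ,  0.472]), 'ft_torque': array([ 0.021, -0.013, -0.097]), 'finger_force': 0.0, 'grip_width': 0.9970069222400398}
```

View pics/scene0.png

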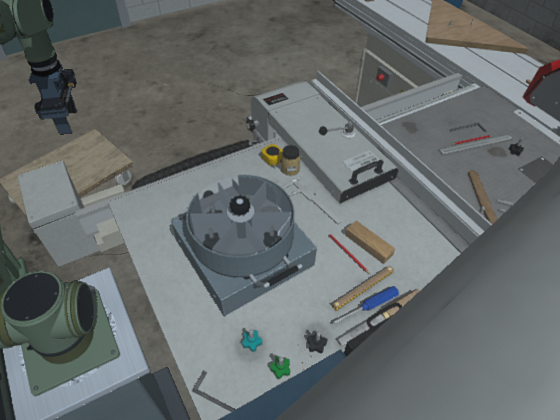

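View pics/side0.png

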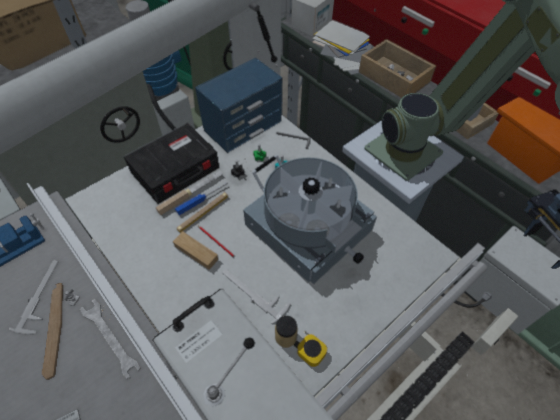

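Run:
```python
from h import *
np.set_printoptions(precision=3,suppress=True)
fs,_=grab('scene');fd,_=grab('side')
print('knob',tri([ray(fs,(202,240)),ray(fd,(186,306))]),atz(fs,(202,240),.205),atz(fd,(186,306),.205))
print('handle',tri([ray(fs,(277,280)),ray(fd,(165,264))]),atz(fs,(277,280),.142),atz(fd,(165,264),.142))
print('cab',tri([ray(fs,(256,246)),ray(fd,(227,306))]))
print('pull',atz(fd,(257,357),.056),'spout',atz(fd,(235,344),.104))
for p in [(347,316),(370,280),(341,253)]: print('s scene',p,atz(fs,p,0))
for p in [(168,279),(172,235),(156,258)]: print('s side',p,atz(fd,p,0))
```

```text
knob [0.498 0.016 0.211] [0.495 0.025 0.205] [0.5   0.009 0.205]
handle [ 0.499 -0.173  0.136] [ 0.494 -0.174  0.142] [ 0.505 -0.17   0.142]
cab [ 0.491  0.013 -0.007]
pull [0.477 0.214 0.056] spout [0.478 0.155 0.104]
s scene (347, 316) [ 0.517 -0.31   0.   ]
s scene (370, 280) [ 0.414 -0.315  0.   ]
s scene (341, 253) [ 0.393 -0.222  0.   ]
s side (168, 279) [ 0.396 -0.226  0.   ]
s side (172, 235) [ 0.525 -0.31   0.   ]
s side (156, 258) [ 0.416 -0.317  0.   ]
```

Scene view: the carousel has black knob at (202,240) and the rear handle at (275,280). The black star knob d is at (342,316); turquoise (340,250) and green (367,280) are look-alikes. Side view: the drawer pull is at (257,357), the spout faces the lower right, and star d is at (172,237). Cabinet front faces world +y.

```bash
cat >> h.py <<'E'
def plan(pos,xdeg=None):
    """turn first, then shift in tool frame"""
    o=ctrl.get_obs();Rm=q2R(o['tcp_rot']);a=np.degrees(np.arctan2(Rm[1,0],Rm[0,0]))
    t=0
    if xdeg is not None:
        t=-((xdeg-a+180)%360-180); Rm=Rm@R.from_euler('z',t,degrees=True).as_matrix()
    d=Rm.T@(np.array(pos)-o['tcp_pos'])
    print('xang %.1f turn %.3f rad; shift'%(a,np.radians(t)),np.round(d,4))
E
python3 -c "
from h import *
plan([.478,.26,.25],87)"
```

```text
xang 160.3 turn 1.279 rad; shift [-0.2661  0.2985 -0.011 ]
```

Request:
jog_arm(increments=[[0,0,0,0.16],[0,0,0,0.16],[0,0,0,0.16],[0,0,0,0.16],[0,0,0,0.16],[0,0,0,0.16],[0,0,0,0.16],[0,0,0,0.16],[-0.033,0.037,-0.001,0],[-0.033,0.037,-0.001,0],[-0.033,0.037,-0.001,0],[-0.033,0.037,-0.001,0],[-0.033,0.037,-0.001,0],[-0.033,0.037,-0.001,0],[-0.033,0.037,-0.001,0],[-0.033,0.037,-0.001,0],[0,0,0,0]], jaw=100)

```text
clock: 4.03
tcp_pos: [0.4774, 0.26, 0.2469]
tcp_rot: [0.0, 0.727, 0.686, 0.0]
force: [-0.5, -0.2, -0.9]
grip_width: 0.999
finger_force: 0.0
```

```bash
cat > look.py <<'E'
import sys
from h import *
np.set_printoptions(precision=3,suppress=True)
f,o=grab('wrist',sys.argv[1]);print(o['clock'],o['tcp_pos'],o['joint_pos'])
Z=dict(drum_knob=.205,tip_handle=.142,drawer_pull=.056,spout=.104,star_knob_a=.106,flange_a=.106,tray_floor=.013)
for l in sys.argv[2:]:
    for d in ctrl.mark_of(l,'wrist')[:6]: print(l,np.round(d['at']),round(d['confidence'],2),atz(f,d['at'],Z[l],o))
E
python3 look.py w1.png drum_knob drawer_pull spout star_knob_a flange_a tip_handle
```

```text
4.025 [0.477 0.26  0.247] [ 0.478  0.265  1.623 -0.001  1.253  0.536]
drawer_pull [231. 282.] 0.83 [0.475 0.214 0.056]
spout [317. 292.] 0.89 [0.48  0.147 0.104]
```

View pics/w1.png

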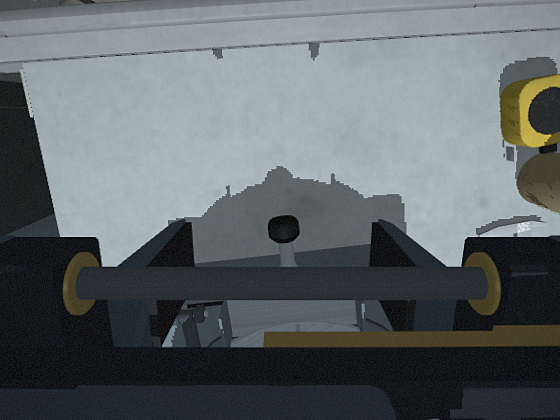

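The black pull is at (231,284) and the cabinet's front edge runs from about (265,192) to (242,400), slightly skewed to the gripper. The tape measure and jar are at the right.

Run:
```python
from h import *
f,o=grab('wrist')
a=atz(f,(264,195),.088,o);b=atz(f,(244,370),.088,o);print(a,b,np.degrees(np.arctan2(*(b-a)[1::-1])))
u=np.array([np.cos(np.radians(94)),np.sin(np.radians(94)),0])
plan(np.array([.475,.214,.067])+.004*u,94)
```

```text
[0.39061575 0.199426   0.088     ] [0.55343735 0.21095741 0.088     ] 4.051059837807332
xang 87.1 turn -0.121 rad; shift [-0.0448 -0.0032  0.18  ]
```

Request:
jog_arm(increments=[[-0.022,0,0,-0.06],[-0.022,-0.003,0,-0.06],[0,0,0.036,0],[0,0,0.036,0],[0,0,0.036,0],[0,0,0.036,0],[0,0,0.03,0],[0,0,0.006,0],[0,0,0,0]])

```text
clock: 5.55
tcp_pos: [0.4716, 0.2185, 0.0674]
tcp_rot: [0.0, 0.683, 0.731, 0.0]
force: [0.1, -0.7, -0.4]
grip_width: 0.998
finger_force: 0.0
```

Request:
jog_arm(increments=[[0,0,0,0],[0,0,0,0],[0,0,0,0],[0,0,0,0],[0,0,0,0],[0,0,0,0]], jaw=10, newtons=25)

```text
clock: 6.3
tcp_pos: [0.4752, 0.2186, 0.0673]
tcp_rot: [0.003, 0.683, 0.731, 0.004]
force: [14.5, -1.5, -10.5]
grip_width: 0.373
finger_force: 6.8
```

Request:
jog_arm(increments=[[0,0.003,0,0],[0,0.001,0,0],[0.01,0,0,0],[0.02,0,0,0],[0.02,0,0,0],[0.02,0,0,0],[0.02,0,0,0],[0.02,0,0,0],[0.008,0,0,0],[0.004,0,0,0],[0,0,0,0],[0,0,0,0]])

```text
clock: 7.8
tcp_pos: [0.4694, 0.3384, 0.0673]
tcp_rot: [0.003, 0.682, 0.731, 0.001]
force: [8.4, -6.5, -0.6]
grip_width: 0.334
finger_force: 25.0
```

Request:
jog_arm(increments=[[0,0,0,0],[0,0,0,0],[0,0,0,0],[0,0,0,0],[0,0,-0.03,0],[0,0,-0.06,0],[0,0,-0.06,0],[0,0,-0.06,0],[-0.04,0,-0.04,0],[-0.05,0,-0.04,0],[-0.05,0,-0.03,0],[-0.05,0,-0.03,0],[-0.04,0,0,0],[0,0,0,0]], jaw=100)

```text
clock: 9.55
tcp_pos: [0.4824, 0.1098, 0.4165]
tcp_rot: [0.0, 0.684, 0.729, 0.0]
force: [0.5, 0.1, -0.2]
grip_width: 0.998
finger_force: 0.0
```

```bash
python3 look.py w2.png drum_knob drawer_pull spout star_knob_a flange_a tip_handle tray_floor
```

```text
9.55 [0.482 0.11  0.416] [ 0.201  0.13   1.381 -0.     1.63   0.137]
drum_knob [265. 282.] 0.78 [0.489 0.017 0.205]
drawer_pull [ 86. 478.] 0.34 [0.745 0.231 0.056]
drawer_pull [140. 284.] 0.23 [0.485 0.141 0.056]
spout [142. 280.] 0.65 [0.479 0.142 0.104]
star_knob_a [332. 221.] 0.65 [ 0.409 -0.139  0.106]
tip_handle [ 34. 472.] 0.44 [0.682 0.276 0.142]
tray_floor [110. 284.] 0.61 [0.482 0.183 0.013]
```

View pics/w2.png

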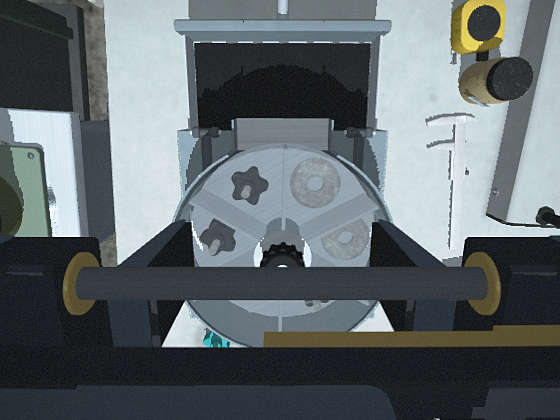

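Drawer is out. Through the clear cover there are stars at front-left (185,250) and left (238,215), flanges at front-right (183,316) and right (240,345), and something at rear-right (300,312) mostly hidden. The knob is at (257,283).

```bash
python3 -c "
from h import *
plan([.4905,.0165,.214],94)"
```

```text
xang 93.9 turn -0.001 rad; shift [-0.0964  0.0014  0.2017]
```

Request:
jog_arm(increments=[[-0.048,0.001,0,0],[-0.048,0,0.01,0],[0,0,0.05,0],[0,0,0.05,0],[0,0,0.05,0],[0,0,0.03,0],[0,0,0.012,0],[0,0,0,0]])

```text
clock: 10.95
tcp_pos: [0.4901, 0.0164, 0.214]
tcp_rot: [-0.0, 0.683, 0.731, -0.0]
force: [0.3, -0.8, 0.3]
grip_width: 1.003
finger_force: 0.0
```

Request:
jog_arm(increments=[[0,0,0,0],[0,0,0,0],[0,0,0,0],[0,0,0,0],[0,0,0,0]], jaw=30, newtons=30)

```text
clock: 11.58
tcp_pos: [0.4894, 0.016, 0.2141]
tcp_rot: [-0.0, 0.683, 0.73, -0.0]
force: [-1.7, 0.6, 2.3]
grip_width: 0.534
finger_force: 30.0
```

Request:
jog_arm(increments=[[0,0,0,0.1],[0,0,0,0.15],[0,0,0,0.15],[0,0,0,0.1],[0,0,0,0.024],[0,0,0,0],[0,0,0,0]])

```text
clock: 12.45
tcp_pos: [0.489, 0.016, 0.2141]
tcp_rot: [-0.001, 0.849, 0.529, -0.001]
force: [-5.5, 0.4, 5.6]
grip_width: 0.533
finger_force: 30.0
```

Request:
jog_arm(increments=[[0,0,0,0],[0,0,0,0],[0,0,0,0],[0,0,-0.04,0],[0,0,-0.05,0],[0.02,0,-0.06,-0.1],[0.02,0,-0.05,-0.14],[0.02,0,0,-0.14],[0.03,0,0,-0.144],[0,0,0,0]], jaw=100)

```text
clock: 13.7
tcp_pos: [0.5126, 0.1032, 0.4129]
tcp_rot: [-0.0, 0.682, 0.731, 0.0]
force: [1.3, 0.1, -0.3]
grip_width: 0.999
finger_force: 0.0
```

```bash
python3 look.py w3.png drum_knob spout star_knob_a flange_a tip_handle
```

```text
13.7 [0.513 0.103 0.413] [0.177 0.178 1.33  0.    1.633 0.108]
drum_knob [259. 252.] 0.96 [0.487 0.017 0.205]
spout [136. 259.] 0.96 [0.482 0.142 0.104]
star_knob_a [332. 204.] 0.58 [ 0.416 -0.146  0.106]
```

View pics/w3.png

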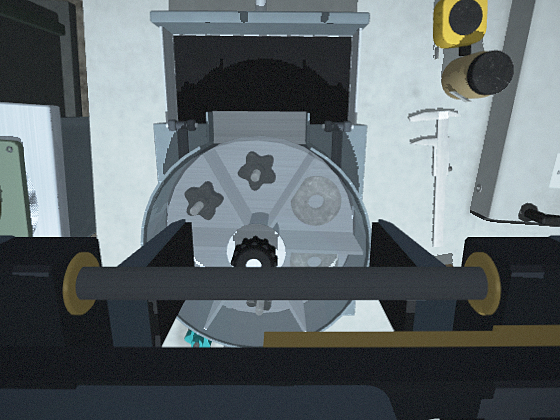

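Star knob is now centred at the spout (170,257). Second star is at left (202,203), flanges at right (200,316) and right-rear (260,315), and a stud shows at the rear (305,262).

Run:
```python
from h import *
plan([.504,-.1735,.30],4)
th=np.arange(0,.6001,.05);p=np.c_[np.cos(.1423+th),np.sin(.1423+th)]*.3314
d=np.diff(p,axis=0);print(np.round(np.c_[d[:,0],-d[:,1]],4).tolist())
```

```text
xang 93.7 turn 1.566 rad; shift [-0.0274  0.2734  0.1134]
[[-0.0028, -0.0163], [-0.0036, -0.0162], [-0.0044, -0.016], [-0.0052, -0.0157], [-0.0059, -0.0155], [-0.0067, -0.0151], [-0.0075, -0.0148], [-0.0082, -0.0144], [-0.0089, -0.014], [-0.0096, -0.0135], [-0.0103, -0.013], [-0.0109, -0.0125]]
```

Request:
jog_arm(increments=[[0,0,0,0.174],[0,0,0,0.174],[0,0,0,0.174],[0,0,0,0.174],[0,0,0,0.174],[0,0,0,0.174],[0,0,0,0.174],[0,0,0,0.174],[0,0,0,0.174],[-0.004,0.04,0,0],[-0.004,0.04,0,0],[-0.004,0.04,0,0],[-0.004,0.04,0.014,0],[-0.004,0.04,0.03,0],[-0.004,0.04,0.04,0],[-0.003,0.033,0.03,0],[0,0,0,0],[0,0,0,0]], jaw=50)

```text
clock: 16.25
tcp_pos: [0.5052, -0.1723, 0.3001]
tcp_rot: [-0.0, 0.999, 0.035, 0.001]
force: [0.0, 0.2, 0.1]
grip_width: 0.499
finger_force: 0.0
```

```bash
python3 look.py w4.png  tip_handle drum_knob star_knob_a
python3 - <<'E'
from h import *
f,o=grab('wrist')
for d in ctrl.mark_of('star_knob_d','wrist'): print(d,atz(f,d['at'],0,o))
plan([.504,-.1735,.148],4)
E
```

```text
16.25 [ 0.505 -0.172  0.3  ] [-0.351  0.22   1.549  0.001  1.371  1.149]
tip_handle [198. 283.] 0.89 [ 0.502 -0.175  0.142]
drum_knob [215.  17.] 0.75 [0.491 0.016 0.205]
star_knob_a [162. 386.] 0.86 [ 0.535 -0.272  0.106]
star_knob_a [255. 316.] 0.71 [ 0.435 -0.213  0.106]
star_knob_a [241. 380.] 0.69 [ 0.455 -0.278  0.106]
{'at': [242.8, 380.9], 'confidence': 0.89} [ 0.41554317 -0.31284076  0.        ]
{'at': [252.7, 313.5], 'confidence': 0.82} [ 0.3948233  -0.22375666  0.        ]
{'at': [165.0, 385.2], 'confidence': 0.75} [ 0.52023661 -0.30334431  0.        ]
xang 4.2 turn 0.003 rad; shift [-0.0016  0.0017  0.1521]
```

View pics/w4.png

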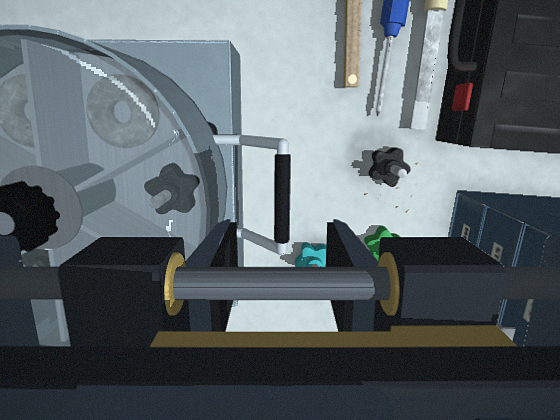

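Wrist view: handle at (198,283), third star in the rear compartment (190,175), flanges beside. The black star d on the table is at (165,385), with turquoise and green ones below.

Request:
jog_arm(increments=[[-0.002,0.002,0.03,0],[0,0,0.05,0],[0,0,0.05,0],[0,0,0.02,0],[0,0,0.002,0],[0,0,0,0]])

```text
clock: 17.3
tcp_pos: [0.504, -0.1745, 0.1483]
tcp_rot: [0.0, 0.999, 0.036, 0.001]
force: [-0.4, -0.5, 0.2]
grip_width: 0.502
finger_force: 0.0
```

Request:
jog_arm(increments=[[0,0,0,0],[0,0,0,0],[0,0,0,0],[0,0,0,0],[0,0,0,0]], jaw=5, newtons=30)

```text
clock: 17.92
tcp_pos: [0.5031, -0.1729, 0.1476]
tcp_rot: [-0.002, 0.999, 0.035, 0.0]
force: [0.1, 5.1, 2.9]
grip_width: 0.145
finger_force: 30.0
```

Request:
jog_arm(increments=[[0,-0.0028,-0.0163,0],[0,-0.0036,-0.0162,0],[0,-0.0044,-0.016,0],[0,-0.0052,-0.0157,0],[0,-0.0059,-0.0155,0],[0,-0.0067,-0.0151,0],[0,-0.0075,-0.0148,0],[0,-0.0082,-0.0144,0],[0,-0.0089,-0.014,0],[0,-0.0096,-0.0135,0],[0,-0.0103,-0.013,0],[0,-0.0109,-0.0125,0],[0,0,0,0],[0,0,0,0],[0,0,0,0],[0,0,0,0],[0,0,0,0],[0,0,0,0],[0,0,0,0],[0,0,0,0]])

```text
clock: 20.42
tcp_pos: [0.4981, -0.0924, 0.3248]
tcp_rot: [0.002, 0.999, 0.036, 0.002]
force: [6.2, -3.7, -4.5]
grip_width: 0.15
finger_force: 30.0
```

Request:
jog_arm(increments=[[0,0,0,0],[0,0,0,0],[0,0,0,0],[0,0,0,0],[0,0,0,0],[0,0,0,0],[0,0,0,0],[0,0,0,0]])

```text
clock: 21.42
tcp_pos: [0.4981, -0.0925, 0.3248]
tcp_rot: [0.002, 0.999, 0.036, 0.002]
force: [5.5, -3.5, -5.0]
grip_width: 0.146
finger_force: 30.0
```

Run:
```python
from h import *
f,o=grab('side','side1.png');g=cv2.resize(f['image'][130:330,200:440],None,fx=3,fy=3,interpolation=cv2.INTER_CUBIC);cv2.imwrite('pics/side1c.png',g)
for l in('star_knob_a','tip_handle','drum_knob'): print(l,[(np.round(d['at']),round(d['confidence'],2)) for d in ctrl.mark_of(l,'side')])
```

```text
star_knob_a [(array([230., 311.]), 0.67), (array([166., 281.]), 0.62), (array([171., 233.]), 0.57), (array([262., 358.]), 0.47)]
tip_handle [(array([136., 283.]), 0.84)]
drum_knob [(array([192., 335.]), 0.65)]
```

View pics/side1c.png

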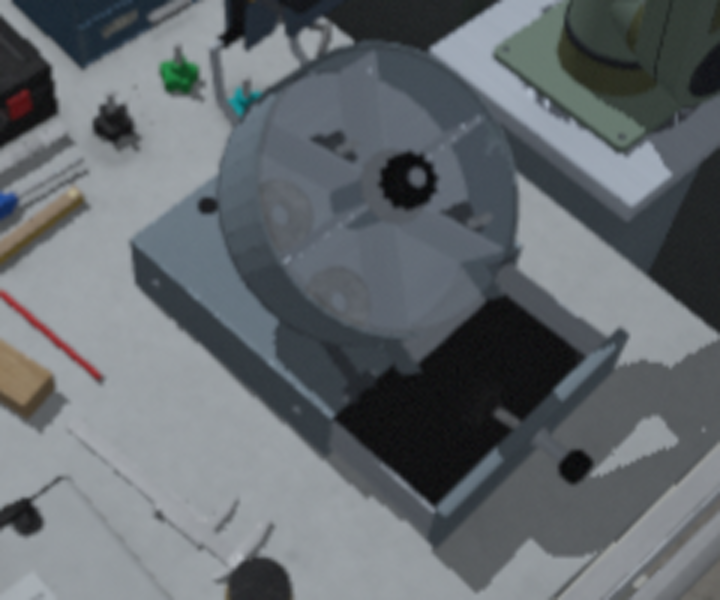

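Carousel is tipped. The star has slid out: its stud shows in the drawer at crop (410,500), and the front compartment is empty. Two stars and two flanges remain. Lower it.

Request:
jog_arm(increments=[[0,0.0109,0.0125,0],[0,0.0103,0.013,0],[0,0.0096,0.0135,0],[0,0.0089,0.014,0],[0,0.0082,0.0144,0],[0,0.0075,0.0148,0],[0,0.0067,0.0151,0],[0,0.0059,0.0155,0],[0,0.0052,0.0157,0],[0,0.0044,0.016,0],[0,0.0036,0.0162,0],[0,0.0028,0.0163,0],[0,0,0,0],[0,0,0,0]])

```text
clock: 23.38
tcp_pos: [0.5036, -0.1728, 0.1488]
tcp_rot: [-0.001, 0.999, 0.036, 0.001]
force: [1.7, 3.6, 7.0]
grip_width: 0.146
finger_force: 30.0
```

Request:
jog_arm(increments=[[0,0,0,0],[0,0,0,0],[0,0,0,0],[0,0,0,0],[0,0,-0.04,0],[0,0,-0.06,0],[0,0,-0.06,0],[0,0,0,0]], jaw=50)

```text
clock: 24.38
tcp_pos: [0.5052, -0.1753, 0.3125]
tcp_rot: [0.002, 0.999, 0.036, 0.005]
force: [-0.8, 0.1, -1.0]
grip_width: 0.498
finger_force: 0.0
```

```bash
python3 -c "
from h import *
plan([.4893,.016,.30],4)
plan([.4893,.016,.30],34)"; python3 look.py w5.png tip_handle drum_knob star_knob_a
```

```text
xang 4.1 turn 0.002 rad; shift [-0.0026 -0.192   0.0116]
xang 4.1 turn -0.522 rad; shift [ 0.0937 -0.1676  0.0116]
24.375 [ 0.505 -0.175  0.313] [-0.356  0.212  1.53   0.     1.389  1.144]
tip_handle [195. 276.] 0.65 [ 0.502 -0.172  0.142]
drum_knob [211.  22.] 0.83 [0.491 0.018 0.205]
star_knob_a [251. 311.] 0.78 [ 0.436 -0.213  0.106]
star_knob_a [165. 380.] 0.71 [ 0.533 -0.274  0.106]
star_knob_a [242. 374.] 0.65 [ 0.451 -0.279  0.106]
```

Request:
jog_arm(increments=[[0,-0.04,0,0],[0,-0.05,0,0],[0,-0.05,0,0],[-0.0026,-0.052,0,0],[0,0,0,-0.17],[0,0,0,-0.17],[0,0,0.03,-0.17],[0,0,0.04,0],[0,0,0.025,0],[0,0,0.003,0],[0,0,0,0]], jaw=95)

```text
clock: 25.95
tcp_pos: [0.4866, 0.0169, 0.2091]
tcp_rot: [-0.0, 0.958, 0.287, -0.0]
force: [0.7, -0.7, 0.7]
grip_width: 0.95
finger_force: 0.0
```

Request:
jog_arm(increments=[[0,0,0,0],[0,0,0,0],[0,0,0,0],[0,0,0,0],[0,0,0,0]], jaw=30, newtons=30)

```text
clock: 26.58
tcp_pos: [0.4876, 0.0157, 0.2095]
tcp_rot: [0.002, 0.958, 0.287, 0.001]
force: [2.4, -4.2, -0.5]
grip_width: 0.53
finger_force: 30.0
```

Request:
jog_arm(increments=[[0,0,0,0.1],[0,0,0,0.15],[0,0,0,0.15],[0,0,0,0.15],[0,0,0,0.15],[0,0,0,0.15],[0,0,0,0.12],[0,0,0,0.077],[0,0,0,0],[0,0,0,0]])

```text
clock: 27.82
tcp_pos: [0.4874, 0.0175, 0.2095]
tcp_rot: [-0.001, 0.973, -0.23, 0.001]
force: [3.2, 4.1, -1.4]
grip_width: 0.53
finger_force: 30.0
```

Request:
jog_arm(increments=[[0,0,0,0],[0,0,0,0],[0,0,0,0],[0,0,-0.04,0],[0,0,-0.05,0],[0,0,0,-0.18],[0,0,0,-0.18],[0,0,0,-0.174],[0.002,0.05,0,0],[0.002,0.05,0,0],[0,0.05,0,0],[0,0.04,0,0],[0,0,0,0],[0,0,0,0]], jaw=95)

```text
clock: 29.58
tcp_pos: [0.5035, -0.1719, 0.2991]
tcp_rot: [-0.0, 0.999, 0.034, -0.0]
force: [0.8, -0.2, 0.2]
grip_width: 0.951
finger_force: 0.0
```

Request:
jog_arm(increments=[[0,0,0,0],[0,0,0,0],[0,0,0,0]], jaw=50)

```text
clock: 29.95
tcp_pos: [0.5038, -0.1718, 0.2994]
tcp_rot: [-0.0, 0.999, 0.035, 0.0]
force: [1.1, 0.1, -0.5]
grip_width: 0.651
finger_force: 0.0
```

Run:
```python
from h import *
plan([.5036,-.1735,.148],4)
f,o=grab('wrist','w6.png');g,_=grab('side');cv2.imwrite('pics/c6.png',np.hstack([cv2.resize(f['image'][:,:280],(400,600)),cv2.resize(g['image'][150:350,255:389],(400,600))]))
```

```text
xang 4.0 turn 0.000 rad; shift [-0.0004  0.0017  0.1514]
```

View pics/c6.png

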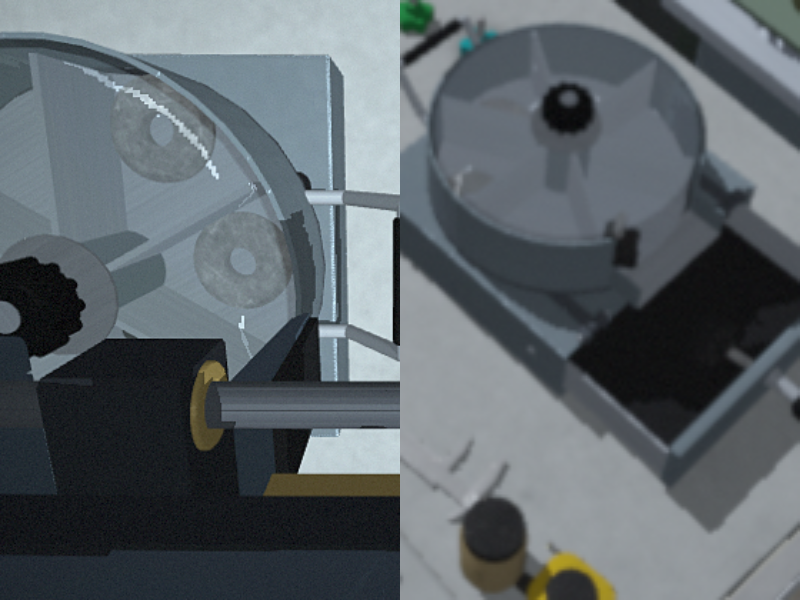

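Flanges are now at rear and right-rear. The second star stands at the spout edge, at side crop (245,625). Lift.

Request:
jog_arm(increments=[[0,0.001,0.03,0],[0,0,0.05,0],[0,0,0.05,0],[0,0,0.02,0],[0,0,0.001,0],[0,0,0,0]])

```text
clock: 30.8
tcp_pos: [0.5047, -0.1736, 0.1493]
tcp_rot: [0.0, 0.999, 0.034, 0.001]
force: [1.3, -0.9, -0.4]
grip_width: 0.497
finger_force: 0.0
```

Request:
jog_arm(increments=[[0,0,0,0],[0,0,0,0],[0,0,0,0],[0,0,0,0],[0,0,0,0]], jaw=5, newtons=30)

```text
clock: 31.42
tcp_pos: [0.5039, -0.1728, 0.1486]
tcp_rot: [-0.001, 0.999, 0.034, 0.0]
force: [0.2, 2.5, 3.9]
grip_width: 0.146
finger_force: 30.0
```

Request:
jog_arm(increments=[[0,-0.0028,-0.0163,0],[0,-0.0036,-0.0162,0],[0,-0.0044,-0.016,0],[0,-0.0052,-0.0157,0],[0,-0.0059,-0.0155,0],[0,-0.0067,-0.0151,0],[0,-0.0075,-0.0148,0],[0,-0.0082,-0.0144,0],[0,-0.0089,-0.014,0],[0,-0.0096,-0.0135,0],[0,-0.0103,-0.013,0],[0,-0.0109,-0.0125,0],[0,0,0,0],[0,0,0,0],[0,0,0,0],[0,0,0,0],[0,0,0,0],[0,0,0,0],[0,0,0,0],[0,0,0,0]])

```text
clock: 33.92
tcp_pos: [0.4988, -0.0915, 0.3268]
tcp_rot: [0.002, 0.999, 0.034, 0.002]
force: [5.0, -6.5, -3.4]
grip_width: 0.146
finger_force: 30.0
```

Request:
jog_arm(increments=[[0,0,0,0],[0,0,0,0],[0,0,0,0],[0,0,0,0],[0,0,0,0],[0,0,0,0],[0,0,0,0],[0,0,0,0]])

```text
clock: 34.92
tcp_pos: [0.4988, -0.0914, 0.3268]
tcp_rot: [0.002, 0.999, 0.034, 0.002]
force: [5.3, -5.8, -3.1]
grip_width: 0.143
finger_force: 30.0
```

Run:
```python
from h import *
f,o=grab('side');g=cv2.resize(f['image'][130:330,200:440],None,fx=3,fy=3,interpolation=cv2.INTER_CUBIC);cv2.imwrite('pics/side2c.png',g)
for l in('star_knob_a','tip_handle','drum_knob'): print(l,[(np.round(d['at']),round(d['confidence'],2)) for d in ctrl.mark_of(l,'side')])
```

```text
star_knob_a [(array([155., 257.]), 0.61), (array([175., 236.]), 0.56), (array([166., 281.]), 0.53), (array([261., 357.]), 0.5), (array([294., 340.]), 0.49)]
tip_handle [(array([138., 283.]), 0.96), (array([295., 341.]), 0.37)]
drum_knob [(array([192., 333.]), 0.95)]
```

View pics/side2c.png

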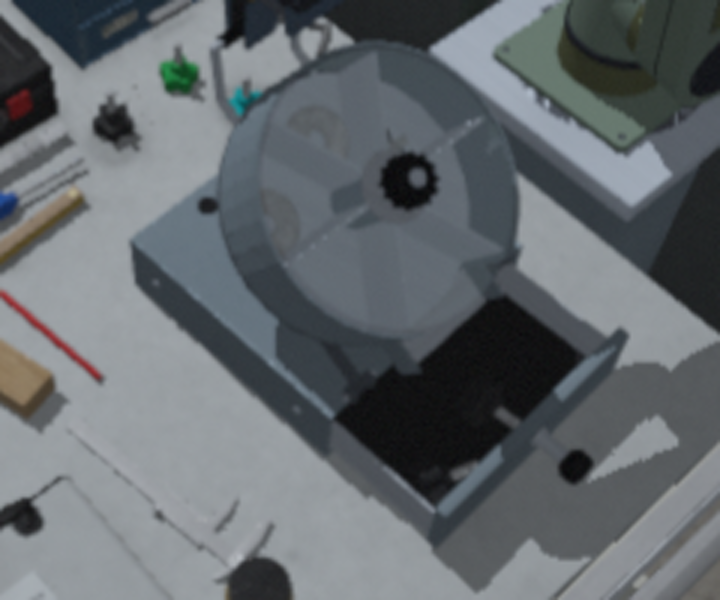

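Second star is also in the drawer, at crop (470,460); the first is at (410,505). The third is in the left-rear compartment behind the knob. Lower and turn 120° clockwise.

Request:
jog_arm(increments=[[0,0.0109,0.0125,0],[0,0.0103,0.013,0],[0,0.0096,0.0135,0],[0,0.0089,0.014,0],[0,0.0082,0.0144,0],[0,0.0075,0.0148,0],[0,0.0067,0.0151,0],[0,0.0059,0.0155,0],[0,0.0052,0.0157,0],[0,0.0044,0.016,0],[0,0.0036,0.0162,0],[0,0.0028,0.0163,0],[0,0,0,0],[0,0,0,0]])

```text
clock: 36.88
tcp_pos: [0.5042, -0.1728, 0.1495]
tcp_rot: [-0.001, 0.999, 0.034, 0.001]
force: [1.6, 1.6, 5.8]
grip_width: 0.147
finger_force: 30.0
```

Request:
jog_arm(increments=[[0,0,0,0],[0,0,0,0],[0,0,0,0],[0,0,0,0],[0,0,-0.04,0],[0,0,-0.06,0],[0,0,-0.05,0],[0,0,0,0],[0,-0.04,0,0],[0,-0.05,0,0],[0,-0.05,0,0],[-0.0026,-0.051,0,0],[0,0,0,0]], jaw=50)

```text
clock: 38.5
tcp_pos: [0.4869, 0.0196, 0.2969]
tcp_rot: [-0.0, 0.999, 0.037, -0.001]
force: [-0.5, -0.8, -0.8]
grip_width: 0.5
finger_force: 0.0
```

Request:
jog_arm(increments=[[0,0,0,-0.17],[0,0,0,-0.17],[0,0,0,-0.17],[0,0,0,-0.17],[0,0,0,-0.17],[0,0,0,-0.17],[0,0,0,-0.17],[0,0,0,-0.17],[0,0,0,-0.17],[0,0,0,0]], jaw=95)

```text
clock: 39.75
tcp_pos: [0.4879, 0.016, 0.2973]
tcp_rot: [-0.001, 0.698, 0.716, -0.001]
force: [0.6, 0.1, 1.0]
grip_width: 0.948
finger_force: 0.0
```

```bash
python3 -c "
from h import *
print(ctrl.get_obs()['joint_pos'])
plan([.4885,.0165,.21])"; python3 look.py w7.png drum_knob
```

```text
[ 9.50096748e-03  1.48764036e-01  1.64712504e+00 -4.58137739e-04
  1.34758581e+00 -1.52948673e-02]
xang 91.4 turn 0.000 rad; shift [0.0005 0.0008 0.0873]
39.75 [0.488 0.016 0.297] [ 0.01   0.149  1.647 -0.     1.348 -0.015]
drum_knob [213. 284.] 0.87 [0.489 0.017 0.205]
```

Request:
jog_arm(increments=[[0,0,0.03,0],[0,0,0.04,0],[0,0,0.015,0],[0,0,0.002,0],[0,0,0,0]])

```text
clock: 40.48
tcp_pos: [0.489, 0.017, 0.2124]
tcp_rot: [0.001, 0.697, 0.717, 0.001]
force: [0.1, -0.5, -0.7]
grip_width: 0.952
finger_force: 0.0
```

Request:
jog_arm(increments=[[0,0,0,0],[0,0,0,0],[0,0,0,0],[0,0,0,0],[0,0,0,0]], jaw=30, newtons=30)

```text
clock: 41.1
tcp_pos: [0.4892, 0.017, 0.2115]
tcp_rot: [0.001, 0.697, 0.717, 0.001]
force: [4.1, 1.2, -1.4]
grip_width: 0.531
finger_force: 30.0
```

Request:
jog_arm(increments=[[0,0,0,0.1],[0,0,0,0.15],[0,0,0,0.15],[0,0,0,0.15],[0,0,0,0.15],[0,0,0,0.15],[0,0,0,0.15],[0,0,0,0.15],[0,0,0,0.15],[0,0,0,0.15],[0,0,0,0.15],[0,0,0,0.15],[0,0,0,0.15],[0,0,0,0.12],[0,0,0,0.074],[0,0,0,0],[0,0,0,0]])

```text
clock: 43.22
tcp_pos: [0.4895, 0.0165, 0.2115]
tcp_rot: [0.0, 0.97, -0.245, 0.002]
force: [5.3, -1.2, -2.1]
grip_width: 0.534
finger_force: 30.0
```

Request:
jog_arm(increments=[[0,0,0,0],[0,0,0,0],[0,0,0,0],[0,0,-0.04,0],[0,0,-0.05,0],[0,0,0,-0.18],[0,0,0,-0.18],[0,0,0,-0.174],[0.002,0.05,0,0],[0.002,0.05,0,0],[0,0.05,0,0],[0,0.04,0,0],[0,0,0,0],[0,0,0,0]], jaw=95)

```text
clock: 44.98
tcp_pos: [0.4992, -0.1721, 0.3011]
tcp_rot: [-0.001, 1.0, 0.019, -0.0]
force: [0.5, -0.4, 0.0]
grip_width: 0.954
finger_force: 0.0
```

Run:
```python
from h import *
plan([.5036,-.1735,.148],4)
f,o=grab('wrist','w8.png');g,_=grab('side');cv2.imwrite('pics/c8.png',np.hstack([cv2.resize(f['image'][:,:280],(400,600)),cv2.resize(g['image'][150:350,255:389],(400,600))]))
```

```text
xang 2.2 turn -0.031 rad; shift [0.0043 0.0018 0.1531]
```

View pics/c8.png

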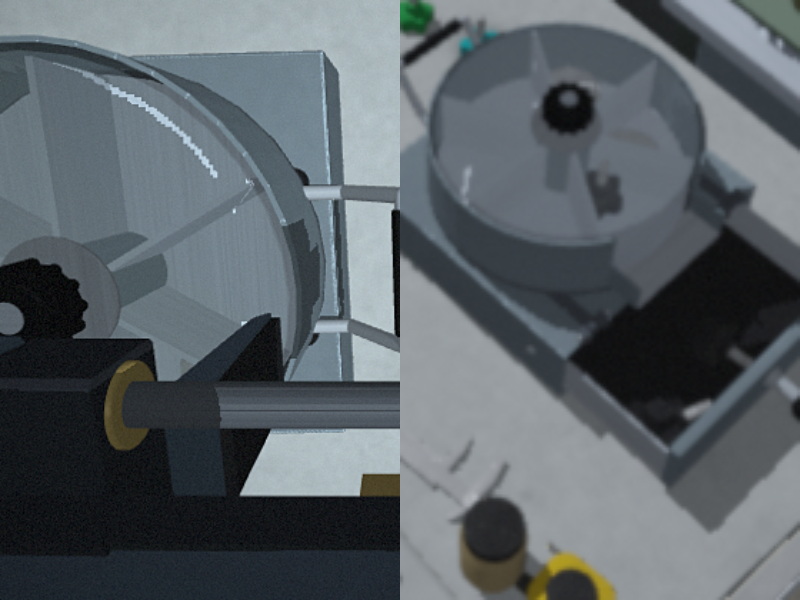

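Third star is now in the spout compartment, at side crop (190,605), walls aligned as before. Lift.

Request:
jog_arm(increments=[[0.004,0.001,0,-0.031],[0,0,0,0],[0,0,0,0],[0,0,0,0],[0,0,0.03,0],[0,0,0.05,0],[0,0,0.05,0],[0,0,0.02,0],[0,0,0.003,0],[0,0,0,0]], jaw=50)

```text
clock: 46.32
tcp_pos: [0.5041, -0.1738, 0.1491]
tcp_rot: [0.0, 0.999, 0.035, 0.001]
force: [-0.3, -0.8, -0.1]
grip_width: 0.5
finger_force: 0.0
```

Request:
jog_arm(increments=[[0,0,0,0],[0,0,0,0],[0,0,0,0],[0,0,0,0],[0,0,0,0]], jaw=5, newtons=30)

```text
clock: 46.95
tcp_pos: [0.5036, -0.1729, 0.1486]
tcp_rot: [-0.001, 0.999, 0.034, 0.0]
force: [-0.4, 3.9, 2.9]
grip_width: 0.145
finger_force: 30.0
```

Request:
jog_arm(increments=[[0,-0.0028,-0.0163,0],[0,-0.0036,-0.0162,0],[0,-0.0044,-0.016,0],[0,-0.0052,-0.0157,0],[0,-0.0059,-0.0155,0],[0,-0.0067,-0.0151,0],[0,-0.0075,-0.0148,0],[0,-0.0082,-0.0144,0],[0,-0.0089,-0.014,0],[0,-0.0096,-0.0135,0],[0,-0.0103,-0.013,0],[0,-0.0109,-0.0125,0],[0,0,0,0],[0,0,0,0],[0,0,0,0],[0,0,0,0],[0,0,0,0],[0,0,0,0],[0,0,0,0],[0,0,0,0]])

```text
clock: 49.45
tcp_pos: [0.4985, -0.0916, 0.3266]
tcp_rot: [0.002, 0.999, 0.035, 0.002]
force: [6.0, -4.7, -3.8]
grip_width: 0.15
finger_force: 30.0
```

Request:
jog_arm(increments=[[0,0,0,0],[0,0,0,0],[0,0,0,0],[0,0,0,0],[0,0,0,0],[0,0,0,0],[0,0,0,0],[0,0,0,0]])

```text
clock: 50.45
tcp_pos: [0.4985, -0.0916, 0.3266]
tcp_rot: [0.002, 0.999, 0.035, 0.002]
force: [5.1, -4.5, -3.4]
grip_width: 0.147
finger_force: 30.0
```

Run:
```python
from h import *
f,o=grab('side');g=cv2.resize(f['image'][130:330,200:440],None,fx=3,fy=3,interpolation=cv2.INTER_CUBIC);cv2.imwrite('pics/side3c.png',g)
for l in('star_knob_a','tip_handle','drum_knob'): print(l,[(np.round(d['at']),round(d['confidence'],2)) for d in ctrl.mark_of(l,'side')])
```

```text
star_knob_a [(array([292., 341.]), 0.74), (array([265., 356.]), 0.74), (array([173., 239.]), 0.49), (array([282., 326.]), 0.47), (array([170., 281.]), 0.44), (array([159., 259.]), 0.43)]
tip_handle [(array([138., 285.]), 0.9), (array([336., 285.]), 0.54)]
drum_knob [(array([190., 334.]), 0.8)]
```

View pics/side3c.png

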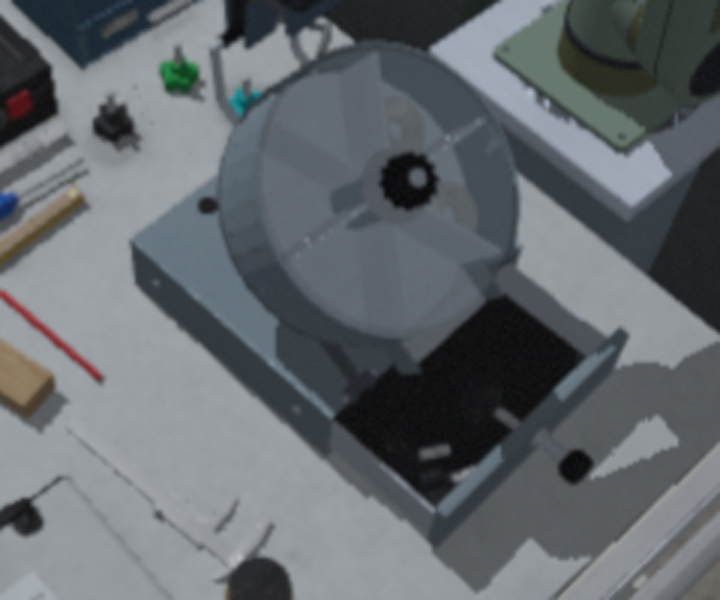

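All three stars lie in the drawer: crop (410,500), (450,435), (475,460). The flanges are at left in the drum. Lower and let go, then fetch star d at crop (120,112), unmoved.

Request:
jog_arm(increments=[[0,0.0109,0.0125,0],[0,0.0103,0.013,0],[0,0.0096,0.0135,0],[0,0.0089,0.014,0],[0,0.0082,0.0144,0],[0,0.0075,0.0148,0],[0,0.0067,0.0151,0],[0,0.0059,0.0155,0],[0,0.0052,0.0157,0],[0,0.0044,0.016,0],[0,0.0036,0.0162,0],[0,0.0028,0.0163,0],[0,0,0,0],[0,0,0,0]])

```text
clock: 52.4
tcp_pos: [0.504, -0.1728, 0.1494]
tcp_rot: [-0.001, 0.999, 0.035, 0.001]
force: [1.1, 1.9, 5.6]
grip_width: 0.149
finger_force: 30.0
```

Request:
jog_arm(increments=[[0,0,0,0],[0,0,0,0],[0,0,0,0],[0,0,0,0],[0,0,-0.04,0],[0,0,-0.06,0],[0,0,-0.05,0],[0,0,0,0]], jaw=50)

```text
clock: 53.4
tcp_pos: [0.5053, -0.1742, 0.3026]
tcp_rot: [0.002, 0.999, 0.035, 0.004]
force: [0.0, 0.6, -0.4]
grip_width: 0.5
finger_force: 0.0
```

Run:
```python
from h import *
np.set_printoptions(precision=3,suppress=True)
f,o=grab('wrist','w9.png')
for d in ctrl.mark_of('star_knob_d','wrist'): print(np.round(d['at']),d['confidence'],atz(f,d['at'],0,o))
print('blue corners w',atz(f,(192,455),.2,o),atz(f,(200,555),.2,o))
g,_=grab('side')
print('side',[atz(g,p,.2) for p in((105,203),(70,281),(78,198))])
plan([.52,-.25,.25],94)
```

```text
[257. 312.] 0.83 [ 0.389 -0.225  0.   ]
[242. 378.] 0.76 [ 0.417 -0.312  0.   ]
[166. 382.] 0.68 [ 0.519 -0.303  0.   ]
blue corners w [ 0.529 -0.299  0.2  ] [ 0.528 -0.374  0.2  ]
side [array([ 0.524, -0.456,  0.2  ]), array([ 0.211, -0.433,  0.2  ]), array([ 0.459, -0.581,  0.2  ])]
xang 4.0 turn -1.571 rad; shift [-0.078  0.012  0.047]
```

View pics/w9.png

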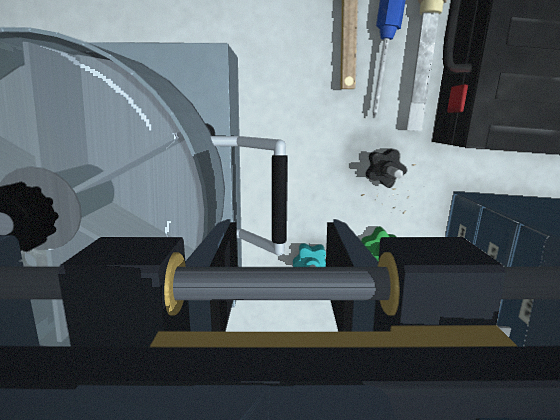

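Star d stands at (165,383). The blue cabinet's front at about y −0.44 leaves room. The drum is level and empty of stars at the rear.

Request:
jog_arm(increments=[[0,0,0,-0.1745],[0,0,0,-0.1745],[0,0,0,-0.1745],[0,0,0,-0.1745],[0,0,0,-0.1745],[0,0,0,-0.1745],[0,0,0,-0.1745],[0,0,0,-0.1745],[0,0,0,-0.1745],[-0.04,0.006,0.02,0],[-0.04,0.006,0.03,0],[-0.03,0,0.03,0],[0,0,0,0]], jaw=60)

```text
clock: 55.18
tcp_pos: [0.5209, -0.2828, 0.2132]
tcp_rot: [-0.005, 0.683, 0.73, -0.001]
force: [1.0, -0.5, -0.3]
grip_width: 0.599
finger_force: 0.0
```

Run:
```python
from h import *
np.set_printoptions(precision=3,suppress=True)
f,o=grab('wrist','w10.png');print(o['tcp_pos'],o['joint_pos'])
for d in ctrl.mark_of('star_knob_d','wrist'): print(np.round(d['at']),d['confidence'],atz(f,d['at'],0,o))
for d in ctrl.find_in('star_knob_d','wrist'): print(np.round(d['at']),d['confidence'],atz(f,d['at'],.03,o))
```

```text
[ 0.521 -0.283  0.213] [-0.517  0.369  1.556 -0.     1.226 -0.584]
[203. 277.] 0.93 [ 0.516 -0.305  0.   ]
[204. 181.] 0.81 [ 0.416 -0.313  0.   ]
[112. 158.] 0.7 [ 0.393 -0.22   0.   ]
[113. 151.] 0.88 [ 0.397 -0.221  0.03 ]
[206. 278.] 0.82 [ 0.518 -0.301  0.03 ]
[206. 177.] 0.68 [ 0.42  -0.307  0.03 ]
```

View pics/w10.png

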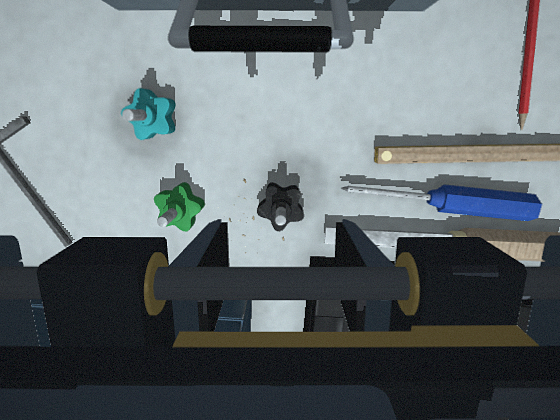

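Black star d is at (203,280), stud top at about (211,282). The look-alikes are well to the left.

Run:
```python
from h import *
f,o=grab('wrist')
p=atz(f,(211,281.5),.062,o);print(p)
plan([.517,(-.304+p[1])/2,.061],94)
```

```text
[ 0.52413023 -0.2970661   0.062     ]
xang 94.0 turn 0.000 rad; shift [-0.0184 -0.0078  0.1578]
```

Request:
jog_arm(increments=[[-0.018,-0.003,0,0],[0,0,0.05,0],[0,0,0.05,0],[0,0,0.04,0],[0,0,0.014,0],[0,0,0,0]])

```text
clock: 56.12
tcp_pos: [0.5217, -0.301, 0.0645]
tcp_rot: [0.0, 0.682, 0.731, 0.0]
force: [-0.4, -0.3, 0.0]
grip_width: 0.6
finger_force: 0.0
```

```bash
python3 look.py w11.png
python3 - <<'E'
import cv2
cv2.imwrite('pics/w11c.png',cv2.imread('pics/w11.png'))
E
```

```text
56.125 [ 0.522 -0.301  0.065] [-0.542  0.516  1.729 -0.     0.897 -0.612]
```

Request:
jog_arm(increments=[[0,0,0,0],[0,0,0,0],[0,0,0,0],[0,0,0,0],[0,0,0,0],[0,0,0,0]], jaw=0, newtons=25)

```text
clock: 56.92
tcp_pos: [0.5213, -0.3005, 0.0641]
tcp_rot: [-0.0, 0.682, 0.731, 0.0]
force: [-0.8, -0.5, -1.5]
grip_width: 0.102
finger_force: 25.0
```

Request:
jog_arm(increments=[[0,0,-0.02,0],[0,0,-0.04,0],[0,0,-0.05,0],[0,0,-0.05,0],[0,0,-0.05,0],[0,0,-0.05,0],[0,0,-0.026,0],[0,0,0,0]], newtons=40)

```text
clock: 57.92
tcp_pos: [0.522, -0.3009, 0.3523]
tcp_rot: [0.002, 0.682, 0.731, 0.001]
force: [0.1, -0.3, -0.9]
grip_width: 0.098
finger_force: 40.0
```

Run:
```python
from h import *
g,_=grab('side')
for d in ctrl.mark_of('star_knob_a','side'): print(np.round(d['at']),d['confidence'],atz(g,d['at'],.03))
plan([.404,.226,.35],94)
```

```text
[296. 342.] 0.69 [0.58492912 0.26707315 0.03      ]
[108. 226.] 0.65 [ 0.37391561 -0.56584645  0.03      ]
[262. 359.] 0.58 [0.47085951 0.22165988 0.03      ]
[156. 257.] 0.57 [ 0.4352893  -0.29744782  0.03      ]
[280. 326.] 0.55 [0.58466454 0.20195548 0.03      ]
[166. 281.] 0.41 [ 0.40187744 -0.20993342  0.03      ]
xang 94.0 turn -0.000 rad; shift [ 5.332e-01 -8.000e-02 -3.000e-04]
```

Request:
jog_arm(increments=[[0.02,-0.004,0,0],[0.041,-0.007,0,0],[0.041,-0.007,0,0],[0.041,-0.007,0,0],[0.041,-0.007,0,0],[0.041,-0.007,0,0],[0.041,-0.007,0,0],[0.041,-0.007,0,0],[0.041,-0.007,0,0],[0.041,-0.007,0,0],[0.041,-0.007,0,0],[0.041,-0.007,0,0],[0.041,-0.007,0,0],[0.021,-0.005,0,0],[0,0,0,0]])

```text
clock: 59.9
tcp_pos: [0.3898, 0.2255, 0.3491]
tcp_rot: [-0.001, 0.681, 0.732, -0.001]
force: [0.1, -1.5, -0.9]
grip_width: 0.095
finger_force: 40.0
```

```bash
python3 look.py w12.png star_knob_a spout tray_floor; python3 -c "
from h import *
plan([.395,.226,.085])
print(ctrl.get_obs()['grip_width'])"
```

```text
59.9 [0.39  0.226 0.349] [0.499 0.067 1.615 0.    1.463 0.426]
star_knob_a [232. 284.] 0.8 [0.397 0.161 0.106]
star_knob_a [187. 436.] 0.76 [0.563 0.226 0.106]
star_knob_a [176. 347.] 0.65 [0.462 0.231 0.106]
star_knob_a [158. 436.] 0.63 [0.557 0.258 0.106]
spout [249. 354.] 0.85 [0.482 0.144 0.104]
tray_floor [199. 344.] 0.8 [0.48  0.183 0.013]
xang 93.9 turn 0.000 rad; shift [0.002  0.004  0.2649]
0.10088463458716514
```

View pics/w12.png

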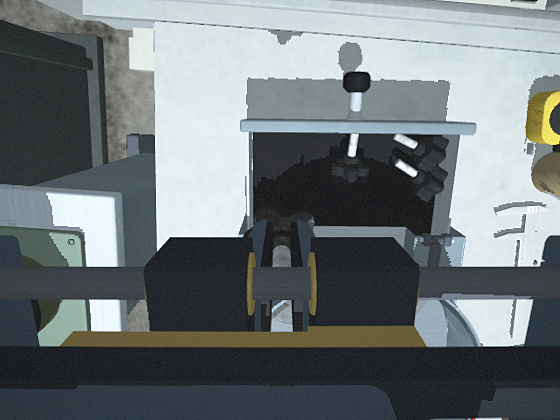

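Star d hangs in the grip at (225,284) over the empty left part of the drawer; the three others lie at (165,350), (152,430), (178,425). Set it down.

Request:
jog_arm(increments=[[0.004,0.005,0.03,0],[0,0,0.05,0],[0,0,0.05,0],[0,0,0.05,0],[0,0,0.05,0],[0,0,0.025,0],[0,0,0.008,0],[0,0,0,0]])

```text
clock: 61.1
tcp_pos: [0.3968, 0.2287, 0.0876]
tcp_rot: [0.0, 0.682, 0.731, 0.0]
force: [-0.8, 0.3, 0.4]
grip_width: 0.095
finger_force: 40.0
```

Request:
jog_arm(increments=[[0,0,0.004,0],[0,0,0,0]])

```text
clock: 61.35
tcp_pos: [0.3967, 0.2291, 0.0839]
tcp_rot: [0.0, 0.682, 0.731, 0.001]
force: [-0.3, 0.6, 0.2]
grip_width: 0.096
finger_force: 40.0
```

Request:
jog_arm(increments=[[0,0,0.003,0],[0,0,0.003,0],[0,0,0,0]])

```text
clock: 61.72
tcp_pos: [0.3967, 0.2292, 0.0805]
tcp_rot: [0.0, 0.682, 0.731, 0.001]
force: [-5.3, -4.0, 27.7]
grip_width: 0.099
finger_force: 40.0
```

Request:
jog_arm(increments=[[0,0,0,0],[0,0,0,0],[0,0,0,0],[0,0,0,0],[0,0,-0.02,0],[0,0,-0.05,0],[0,0,-0.06,0],[0,0,-0.06,0],[0,0,-0.06,0],[0,0,0,0],[0,0,0,0]], jaw=40)

```text
clock: 63.1
tcp_pos: [0.3959, 0.2287, 0.3264]
tcp_rot: [-0.0, 0.682, 0.731, -0.001]
force: [-0.7, -1.2, -1.2]
grip_width: 0.401
finger_force: 0.0
```

```bash
python3 look.py w13.png star_knob_a spout tray_floor
python3 - <<'E'
from h import *
a=cv2.imread('pics/w13.png');f,_=grab('scene');g,_=grab('side')
cv2.imwrite('pics/c13.png',np.hstack([cv2.resize(a[60:340,220:480],(400,431)),cv2.resize(f['image'][120:340,130:334],(400,431))]))
E
```

```text
63.1 [0.396 0.229 0.326] [0.499 0.085 1.65  0.    1.408 0.429]
star_knob_a [160. 441.] 0.89 [0.559 0.261 0.106]
star_knob_a [172. 279.] 0.8 [0.392 0.237 0.106]
spout [255. 353.] 0.56 [0.481 0.149 0.104]
tray_floor [204. 340.] 0.74 [0.478 0.184 0.013]
tray_floor [186. 345.] 0.21 [0.481 0.209 0.013]
```

View pics/c13.png

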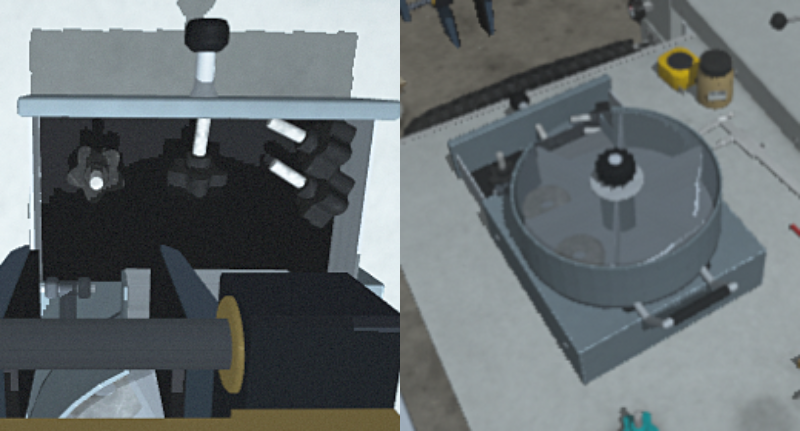

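Run:
```python
from h import *
f,o=grab('wrist')
print(atz(f,(83,355),.056,o),[ (d['confidence'],atz(f,d['at'],.056,o)) for d in ctrl.mark_of('drawer_pull','wrist')])
g,_=grab('side');print([(d['confidence'],atz(g,d['at'],.056)) for d in ctrl.mark_of('drawer_pull','side')])
```

```text
[0.47052193 0.33524943 0.056     ] [(0.66, array([0.47038481, 0.33545359, 0.056     ]))]
[(0.66, array([0.47724321, 0.3334023 , 0.056     ]))]
```

All four stars are in the drawer, both flanges are in the level drum, and the pull sits 120 mm out. Hand in.

```bash
python3 -c "
from cell import ctrl
print(ctrl.finish_job())"
```

```text
the job is handed in; nothing more can be done
None
```

I handed the job in at about 63 s: all four star knobs are in the fully open catch drawer, both blade flanges are still in the carousel, it sits level, and I left the other things on the table alone; the hand-in call returned no verdict.

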